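Thread the gearbox parts onto their spindles in order

TASK

The gearbox is apart; thread its five loose parts onto the two spindles so that they go back together in the right order. On the tall spindle with the round base put the flat plate first, then the plain sleeve, then the gear wheel on top; on the short spindle with the square base put the ball bearing first and then the flanged bush, flange down. Each part must lie flat on the one below it, the lowest on the base.

Things in the scene. Friction and masses are not known exactly. Their poses are not given: they have to be found in the camera images.
- plate: the flat plate: a plain round steel disc 58 mm across and 14 mm thick, smooth-edged (no teeth), with a ring of six small dark holes and a central through bore of 18 mm. 0.11 to 0.23 kg. Lies flat on the bench at the start. Origin: centre of its underside; z up along the bore axis; yaw has no meaning. No other object comes nearer to its centre than 55 mm.
- sleeve: the plain sleeve: a smooth steel tube 32 mm across and 28 mm tall with no flange, through bore 18 mm, standing on its end. 0.07 to 0.14 kg. Lies flat on the bench at the start. Origin: centre of its underside; z up along the bore axis; yaw has no meaning. No other object comes nearer to its centre than 55 mm.
- gear: the gear wheel: dark steel with 22 small teeth, 56 mm over the teeth (solid to touch at 52 mm across), 14 mm thick, central through bore 18 mm. 0.1 to 0.21 kg. Lies flat on the bench at the start. Origin: centre of its underside; z up along the bore axis; yaw has no meaning. No other object comes nearer to its centre than 55 mm.
- bearing: the ball bearing: a steel ring with a dark ball groove between its races, 46 mm across and 14 mm thick, through bore 18 mm. 0.08 to 0.17 kg. Lies flat on the bench at the start. Origin: centre of its underside; z up along the bore axis; yaw has no meaning. No other object comes nearer to its centre than 55 mm.
- bush: the flanged bush: a steel flange 40 mm across and 6 mm thick below, with a narrower hub 26 mm across rising from it to 26 mm total height, through bore 18 mm; grip the hub, above the flange (fingertips 8 mm or more over its underside). 0.07 to 0.14 kg. Lies flat on the bench at the start. Origin: centre of its underside; z up along the bore axis; yaw has no meaning. No other object comes nearer to its centre than 55 mm.
- tall_stand: the tall spindle: a fixed stand with a ROUND dark steel base 80 mm across and 12 mm thick, from whose centre rises an upright rod 10 mm in diameter, its pointed tip 80 mm above the bench (the last 9 mm tapers). Origin: centre of the base's underside, at bench height and on the rod's axis; z up.
- short_stand: the short spindle: a fixed stand with a SQUARE dark steel base 76 x 76 mm and 12 mm thick, from whose centre rises an upright rod 10 mm in diameter, its pointed tip 62 mm above the bench (the last 9 mm tapers). Origin: centre of the base's underside, at bench height and on the rod's axis; x and y along the base's sides, z up.
Things that resemble listed ones, but are neither listed nor needed, are in the scene too. Leave any orange or purple look-alike of the plate alone.

How it is judged:
By the outcome, as a careful person would: the job done as asked, in the order asked, and still so for the second after the job is handed in, with the robot touching nothing.
It also fails if it takes over 99 s, if anything falls off the work surface, if the arm or the gripper's body presses on something with over 40 N, if the wrist force passes 120 N, or if a joint passes its speed limit or range.

ROBOT

A 6-joint arm with a two-finger parallel gripper is mounted at the origin on a cart in front of the work surface, level with it; the furniture and walls round the work are solid. World frame = base frame: x ahead of the robot, y to its left, z up, the work surface at z = 0. Lengths are in m, angles in rad, forces in N, time in s.
With the tool pointing down it reaches from about 0.375 to 0.925 m from the base axis. Payload 5.7 kg.
Tool frame: the origin (TCP) lies on the centre line of the jaws, within the pads' length; the fingertips stand 19 mm ahead of it and the grasp point (between the pads) is the TCP (nose_length is the distance from the TCP to the fingertips, in m); z points along the fingers, y is the line along which they close (so a half turn about z gives the same grasp; the last joint's range is limited). The gripper opens to 88 mm and grips with 3 to 60 N. Pads are 20 mm wide; open, the fingers measure 115 mm over their backs; the gripper's body (75 mm by 178 mm) begins 61 mm behind the grasp point.
Start: joints at [1.169, 0.359, 1.51, -0, 1.272, -0.115], TCP at [0.17, 0.575, 0.21] pointing down, gripper open.
Joint ranges: [-2.97, 2.97], [-1.01, 2.36], [0.21, 2.38], [-0.96, 4.11], [0.2, 2.71], [-2.98, 2.98]. Speed limits (rad/s): [2.39, 2.39, 3.14, 3.14, 3.14, 3.14].

INTERFACE

Orientations are given as a unit quaternion [x, y, z, w].
In Python, from plant import sense, snapshot, job_done, silhouettes, landmark_of, nose_length gives the robot as it stands.
- The arm moves only by the tool send_rows, never from a script. Its arguments are lists of equal length, an entry for each row: "grip": the finger opening in m, from 0 to 0.0878; "translation": the shift along the world's x, y, z in m, a list of three; "angular": the turn, a rotation vector about the world's x, y, z in rad, a list of three. A call has exactly 5 rows; each row shifts and turns the commanded pose from where the row before left it; what a row does not reach is not made up. A row lasts 1/12 s, in which the tool goes at most 41.7 mm and 7.16 degrees, less where a joint would pass 70% of its speed; a pose out of reach is approached as far as the arm can. A call with a gripper value outside its range is refused whole. The fingers move at their own pace and stop on an object; "force" is the grip in N (left out, the last holds). Time passes only in rows, so rows that do not move let the fingers close, or fill a call up. It gives the time, the measured TCP pose, the force, the opening and the grip force at its end, in the units of the state.
- sense(): the state, without advancing time (a new reading comes with each control period).
- snapshot(name): name is "side" or "top"; returns a dict with "color" (400x640x3 uint8, blue, green, red), "z_map" (400x640 float32, m along the optical axis (not along the pixel's ray), 0 where there is no reading), "fx", "fy", "cx", "cy" (pixels), "rvec" (rotation vector, rad) and "tvec" (3), from world to camera coordinates, as OpenCV has them. Camera axes: x right, y down, z forward; pixel columns grow to the right and rows downward; lengths in m; the calibration is good to about 2 mm. A picture is of the moment at which its call begins.
- job_done(): hands the job in; it is judged then, once.
Trained networks look in a picture, given as the dict that the camera call returned (one of the last four; its "shot" number tells which), for a name from the list of things; names that differ only in an ending like _2 or _b are one class to them, and where a whole thing is asked for, a point or a joint stands for the part that bears it (a point fixed in the world has none). Each returns a list of dicts, best first, with "score" (0 to 1); they miss things now and then, are a little off and sometimes report something else, mostly with a low value. They report only what shows in the picture. A call takes as long as a camera call. They do not tell look-alikes from the thing itself.
- silhouettes(picture, target): "mask" (400x640 bool, what is visible of it).
- landmark_of(picture, target): "centre" ([x, y, z] in m, in world coordinates, good to about 4 mm: a listed point, or the origin of a listed thing).
The state is a dict: "t": time; "joint_positions": joint angles; "joint_velocities": joint speeds; "tau": joint torques, N m; "eef_pos": TCP position; "orientation": TCP orientation; "wrist_force": force on the tool from outside, world axes, zero at the start; "wrist_torque": the same for the moment, N m; "opening": finger opening in m; "gripper_force": force on a finger pad.
Only numpy, scipy, OpenCV 4.12 (cv2) and the standard library are available. Lean on these libraries where they do the work, as an engineer would, in place of code of your own. Each camera call takes 0.05 s, during which the arm holds its last target. There are 200 camera calls.

## Working session

There is one attempt and no reset: what is moved stays moved. The work goes in short steps, Python scripts to look and compute and a tool call to move; the robot and the scene stay as the last step left them, time stands still between calls to the robot, and variables do not carry over. Pictures are saved under pics/ and viewed, at most 14 in all, crops included, and the job is handed in when it is done.

Besides the shell and the picture viewer there is one more tool, called after "Call:" in YAML: its name, and indented under it one key for each argument. send_rows: Moves the arm, as the interface text tells. Its arguments: {"type":"object","properties":{"grip":{"type":"array"},"translation":{"type":"array"},"angular":{"type":"array"},"force":{"type":"number"}},"required":["grip","translation","angular"]}

```bash
mkdir -p pics; ls; cat > h.py <<'E'
import numpy as np, cv2
from plant import *
def cam(n): return snapshot(n)
def w2p(s,p):
    R=cv2.Rodrigues(np.array(s["rvec"],float))[0]; c=R@np.array(p,float)+np.array(s["tvec"]).ravel()
    return (s["fx"]*c[0]/c[2]+s["cx"], s["fy"]*c[1]/c[2]+s["cy"])
def p2w(s,u,v,d=None,z=None):
    R=cv2.Rodrigues(np.array(s["rvec"],float))[0]; t=np.array(s["tvec"],float).ravel()
    r=np.array([(u-s["cx"])/s["fx"],(v-s["cy"])/s["fy"],1.0])
    if z is not None:
        o=-R.T@t; k=R.T@r; return o+k*(z-o[2])/k[2]
    return R.T@(r*d-t)
E
python3 - <<'E'
from h import *
for n in ("top","side"):
    s=cam(n); cv2.imwrite(f"pics/{n}0.png",s["color"])
    R=cv2.Rodrigues(np.array(s["rvec"],float))[0]; print(n,(-R.T@np.array(s["tvec"]).ravel()).round(3),s["fx"])
    for t in "plate sleeve gear bearing bush tall_stand short_stand".split():
        for d in landmark_of(s,t)[:4]:
            c=d["centre"]; print(t,round(d["score"],2),np.round(c,3),np.round(w2p(s,c)))
st=sense(); print(st["t"],st["eef_pos"],st["orientation"],nose_length)
E
```

```text
pics
top [0.434 0.107 1.521] 509.82671718575693
plate 0.82 [0.401 0.479 0.003] [195. 241.]
plate 0.78 [0.507 0.382 0.   ] [227. 205.]
plate 0.67 [0.61  0.091 0.004] [324. 169.]
plate 0.61 [ 0.446  0.102 -0.004] [321. 224.]
sleeve 0.52 [ 0.634 -0.014  0.   ] [359. 160.]
gear 0.6 [ 0.618 -0.188  0.002] [417. 164.]
bearing 0.69 [ 0.467 -0.269  0.   ] [446. 214.]
bush 0.58 [0.471 0.277 0.005] [262. 217.]
tall_stand 0.63 [ 0.446  0.103 -0.001] [321. 224.]
short_stand 0.89 [ 0.458 -0.103 -0.002] [390. 218.]
side [ 0.558 -0.991  0.88 ] 418.2286384685072
plate 0.66 [ 0.633  0.2   -0.001] [364. 189.]
plate 0.66 [ 0.616  0.086 -0.   ] [360. 209.]
plate 0.62 [0.509 0.38  0.   ] [331. 161.]
plate 0.56 [0.403 0.478 0.005] [305. 147.]
sleeve 0.66 [ 0.638 -0.013  0.   ] [368. 229.]
gear 0.56 [ 0.613 -0.182 -0.003] [362. 270.]
gear 0.53 [ 0.636 -0.014 -0.001] [368. 230.]
bearing 0.77 [ 0.467 -0.273  0.002] [308. 294.]
bush 0.39 [ 0.465  0.285 -0.001] [318. 175.]
bush 0.35 [ 0.638 -0.015  0.004] [368. 229.]
tall_stand 0.66 [ 0.447  0.1   -0.004] [310. 207.]
short_stand 0.74 [ 0.46 -0.1  -0.  ] [309. 248.]
0.8 [0.16972019 0.57544557 0.20953648] [ 1.42915784e-01  9.89734851e-01 -6.22642946e-05 -1.74481318e-05] 0.019
```

```bash
python3 - <<'E'
import cv2
a=cv2.imread("pics/top0.png")[120:280,160:480]; cv2.imwrite("pics/top0c.png",cv2.resize(a,(800,400),interpolation=cv2.INTER_CUBIC))
b=cv2.imread("pics/side0.png")[120:330,240:440]; cv2.imwrite("pics/side0c.png",cv2.resize(b,(570,600),interpolation=cv2.INTER_CUBIC))
E
```

```text
(no output)
```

View pics/top0c.png

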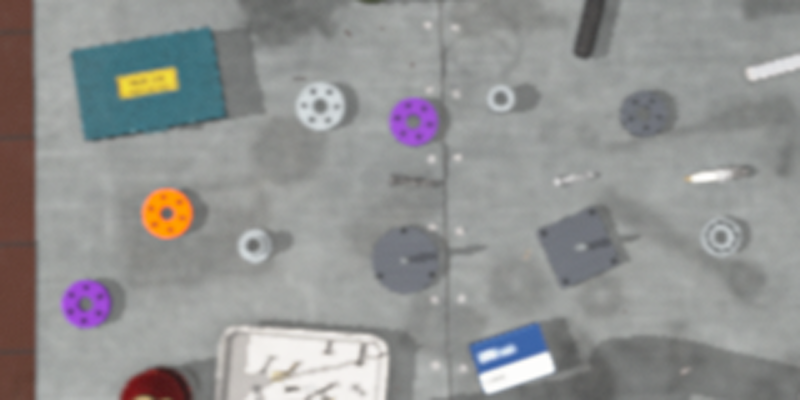

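View pics/side0c.png

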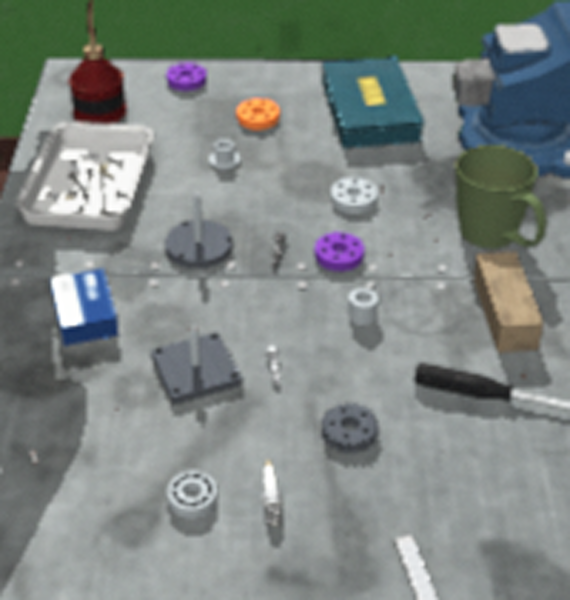

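The steel plate is the grey six-hole disc at top crop (320,106), which is full pixel (288,162). Its look-alikes are purple at crop (414,121) and (87,303) and orange at (167,213). The sleeve is at crop (500,98), gear (647,113), bearing (722,237), bush (254,246), round stand (408,259) and square stand (583,245). Next I refine the positions and check for tall neighbours.

```bash
python3 - <<'E'
from h import *
from scipy.spatial.transform import Rotation as Ro
G=dict(plate=(.633,.2,.014,.029),sleeve=(.636,-.014,.028,.016),gear=(.615,-.185,.014,.027),bearing=(.467,-.271,.014,.023),bush=(.468,.281,.026,.013),tall_stand=(.446,.102,.012,.04),short_stand=(.459,-.102,.012,.038))
v,u=np.mgrid[0:400,0:640]
for n in ("top","side"):
    s=cam(n); R=cv2.Rodrigues(np.array(s["rvec"],float))[0]; t=np.array(s["tvec"],float).ravel()
    z=s["z_map"]; P=np.stack([(u-s["cx"])/s["fx"]*z,(v-s["cy"])/s["fy"]*z,z],-1); W=(P-t)@R; W[z==0]=np.nan
    print(n)
    for k,(x,y,h,r) in G.items():
        d=np.hypot(W[...,0]-x,W[...,1]-y)
        m=(d<r+.012)&(abs(W[...,2]-h)<.0045)
        q=W[m]; 
        c,rr=cv2.minEnclosingCircle(q[:,:2].astype(np.float32)) if len(q) else ((0,0),0)
        lm=sorted(landmark_of(s,k),key=lambda e:np.hypot(e["centre"][0]-x,e["centre"][1]-y))[:1]
        near=(d<.14)&(W[...,2]>.035)&(d>.02)
        nb=W[near]; i=np.argsort(np.hypot(nb[:,0]-x,nb[:,1]-y))[:1]
        print(k,len(q),"mean",q[:,:2].mean(0).round(4),"circ",np.round(c,4),round(rr,4),"lm",[np.round(e["centre"],3) for e in lm],"tall near",len(nb),nb[i].round(3), nb[:,2].max().round(3) if len(nb) else "")
        if k.endswith("stand"):
            m=(d<.025)&(W[...,2]>.025); print("  rod",W[m].mean(0).round(4) if m.any() else None, m.sum())
print(Ro.from_quat(sense()["orientation"]).as_matrix().round(3))
s=cam("top"); a=s["color"][142:182,248:328]; cv2.imwrite("pics/plate.png",cv2.resize(a,(800,400),interpolation=cv2.INTER_CUBIC))
E
```

```text
top
plate 213 mean [0.6311 0.1983] circ [0.6284 0.1988] 0.0336 lm [array([0.632, 0.197, 0.002])] tall near 180 [[0.621 0.31  0.04 ]] 0.1
sleeve 49 mean [ 0.6331 -0.0141] circ [ 0.6333 -0.0143] 0.0159 lm [array([ 0.632, -0.013, -0.003])] tall near 99 [[ 0.765 -0.01   0.036]] 0.049
gear 193 mean [ 0.6136 -0.1845] circ [ 0.6112 -0.1801] 0.0327 lm [array([ 0.616, -0.187,  0.001])] tall near 0 [] 
bearing 121 mean [ 0.4653 -0.2692] circ [ 0.4632 -0.2707] 0.0246 lm [array([ 0.467, -0.269, -0.002])] tall near 0 [] 
bush 25 mean [0.4673 0.2793] circ [0.4673 0.2801] 0.0127 lm [array([ 0.472,  0.279, -0.   ])] tall near 4 [[0.373 0.279 0.035]] 0.037
tall_stand 445 mean [0.4455 0.1016] circ [0.4472 0.0988] 0.0435 lm [array([ 0.447,  0.098, -0.001])] tall near 3 [[0.318 0.129 0.036]] 0.036
  rod [0.4456 0.1026 0.076 ] 10
short_stand 515 mean [ 0.4566 -0.1026] circ [ 0.4578 -0.1028] 0.0485 lm [array([ 0.458, -0.105,  0.002])] tall near 7 [[ 0.366 -0.04   0.04 ]] 0.04
  rod [ 0.4569 -0.1009  0.0523] 14
side
plate 96 mean [0.6319 0.1908] circ [0.6317 0.1939] 0.0296 lm [array([0.636, 0.202, 0.002])]
[... 199 characters left out ...]
0.6148 -0.1897] circ [ 0.616  -0.1884] 0.0292 lm [array([ 0.616, -0.184, -0.   ])] tall near 0 [] 
bearing 156 mean [ 0.4668 -0.2752] circ [ 0.4665 -0.2745] 0.0236 lm [array([ 0.466, -0.272,  0.   ])] tall near 0 [] 
bush 11 mean [0.4693 0.2766] circ [0.4678 0.2779] 0.0126 lm [array([0.467, 0.282, 0.001])] tall near 0 [] 
tall_stand 234 mean [0.448 0.095] circ [0.4472 0.0976] 0.0406 lm [array([ 0.447,  0.098, -0.001])] tall near 0 [] 
  rod [0.4471 0.096  0.0509] 38
short_stand 395 mean [ 0.459  -0.1091] circ [ 0.4593 -0.1023] 0.0499 lm [array([ 0.456, -0.103,  0.001])] tall near 0 [] 
  rod [ 0.4585 -0.1088  0.0415] 29
[[-0.959  0.283 -0.   ]
 [ 0.283  0.959 -0.   ]
 [ 0.    -0.    -1.   ]]
```

View pics/plate.png

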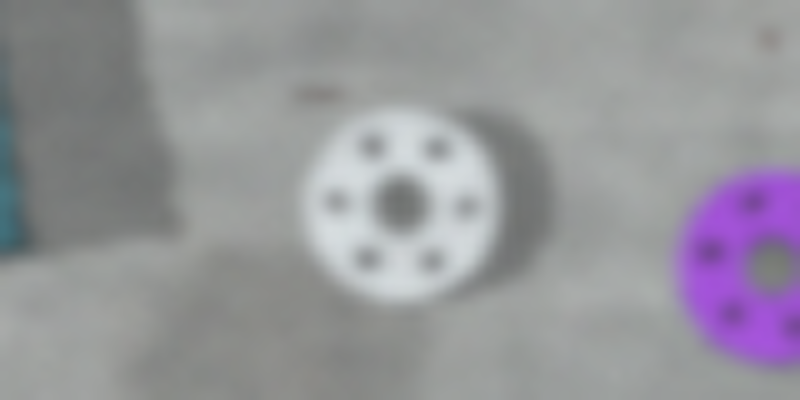

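The grey disc with six holes at crop (401,204), full pixel (288,162), is the plate. A purple look-alike sits to its right. Before the first reach I check how tall things are along the path.

```bash
python3 - <<'E'
from h import *
v,u=np.mgrid[0:400,0:640]
for n in ("top","side"):
    s=cam(n); R=cv2.Rodrigues(np.array(s["rvec"],float))[0]; t=np.array(s["tvec"],float).ravel()
    z=s["z_map"]; P=np.stack([(u-s["cx"])/s["fx"]*z,(v-s["cy"])/s["fy"]*z,z],-1); W=(P-t)@R; W[z==0]=np.nan
    m=(W[...,2]>.07)&(W[...,0]>.1)&(W[...,0]<.95)&(abs(W[...,1])<.75)
    c,l=cv2.connectedComponents(m.astype(np.uint8))
    for i in range(1,c):
        q=W[l==i]
        if len(q)>3: print(n,len(q),q.min(0).round(2),q.max(0).round(2))
E
```

```text
top 3149 [0.76 0.26 0.07] [0.95 0.4  0.19]
top 314 [0.74 0.07 0.07] [0.83 0.18 0.11]
top 9 [0.44 0.1  0.07] [0.45 0.11 0.09]
top 279 [0.26 0.35 0.07] [0.32 0.42 0.21]
top 7329 [0.11 0.37 0.22] [0.24 0.66 0.69]
top 380 [ 0.1  -0.05  0.22] [0.12 0.02 0.33]
side 1928 [0.11 0.48 0.22] [0.23 0.65 0.55]
side 134 [0.27 0.34 0.07] [0.31 0.4  0.21]
side 1700 [0.76 0.26 0.07] [0.95 0.4  0.18]
side 533 [ 0.1  -0.06  0.21] [0.12 0.01 0.33]
side 383 [0.74 0.06 0.07] [0.84 0.18 0.1 ]
side 6 [0.44 0.09 0.07] [0.45 0.1  0.07]
```

Call:
send_rows:
  grip: [0.075,0.075,0.075,0.075,0.075]
  translation:
    - [0.036,-0.006,0]
    - [0.036,-0.006,0]
    - [0.036,-0.006,0]
    - [0.036,-0.006,0]
    - [0.036,-0.006,0]
  angular:
    - [0,0,0]
    - [0,0,0]
    - [0,0,0]
    - [0,0,0]
    - [0,0,0]
  force: 30

```text
t: 2.17
eef_pos: [0.3513, 0.5451, 0.2096]
orientation: [0.143, 0.99, 0.0, 0.0]
wrist_force: [0.3, 0.6, 0.2]
opening: 0.0749
gripper_force: 0.0
```

Call:
send_rows:
  grip: [0.075,0.075,0.075,0.075,0.075]
  translation:
    - [0.026,-0.03,0]
    - [0.026,-0.03,0]
    - [0.026,-0.03,0]
    - [0.026,-0.03,0]
    - [0.026,-0.03,0]
  angular:
    - [0,0,0]
    - [0,0,0]
    - [0,0,0]
    - [0,0,0]
    - [0,0,0]

```text
t: 2.58
eef_pos: [0.4808, 0.3939, 0.2095]
orientation: [0.143, 0.99, -0.0, 0.0]
wrist_force: [0.3, -0.4, 0.1]
opening: 0.0749
gripper_force: 0.0
```

Call:
send_rows:
  grip: [0.075,0.075,0.075,0.075,0.075]
  translation:
    - [0.025,-0.033,0]
    - [0.025,-0.033,0]
    - [0.025,-0.033,0]
    - [0.025,-0.033,0]
    - [0.025,-0.033,0]
  angular:
    - [0,0,0]
    - [0,0,0]
    - [0,0,0]
    - [0,0,0]
    - [0,0,0]

```text
t: 3.0
eef_pos: [0.6057, 0.2286, 0.2096]
orientation: [0.143, 0.99, 0.0, 0.0]
wrist_force: [0.7, 0.2, -0.0]
opening: 0.0753
gripper_force: 0.0
```

Call:
send_rows:
  grip: [0.075,0.075,0.075,0.075,0.075]
  translation:
    - [0.005,-0.006,-0.02]
    - [0.005,-0.006,-0.025]
    - [0.005,-0.006,-0.025]
    - [0.005,-0.006,-0.025]
    - [0.005,-0.006,-0.025]
  angular:
    - [0,0,0]
    - [0,0,0]
    - [0,0,0]
    - [0,0,0]
    - [0,0,0]

```text
t: 3.42
eef_pos: [0.6301, 0.1999, 0.0885]
orientation: [0.143, 0.99, 0.0, 0.0]
wrist_force: [-0.3, -0.9, -0.2]
opening: 0.075
gripper_force: 0.0
```

```bash
python3 - <<'E'
from h import *
print(sense()["eef_pos"].round(4) if hasattr(sense()["eef_pos"],"round") else sense()["eef_pos"])
s=cam("top"); a=s["color"][130:200,240:340]; b=cam("side")["color"][140:230,310:420]
cv2.imwrite("pics/a1.png",np.hstack([cv2.resize(a,(400,400),interpolation=2),cv2.resize(b,(400,400),interpolation=2)]))
E
```

```text
[0.6301 0.1999 0.0885]
```

View pics/a1.png

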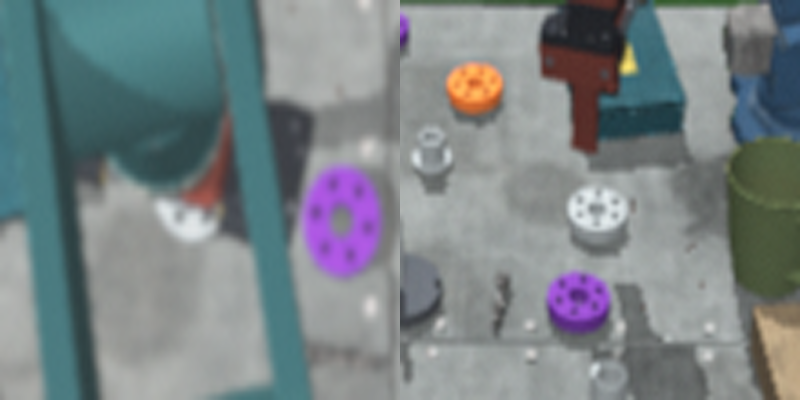

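The plate is the white disc at (597,212) in the right half, and the open jaws are above it. I descend and grip.

Call:
send_rows:
  grip: [0.075,0.075,0.075,0.075,0.075]
  translation:
    - [0.001,-0.002,-0.02]
    - [0,0,-0.02]
    - [0,0,-0.014]
    - [0,0,-0.009]
    - [0,0,-0.0045]
  angular:
    - [0,0,0]
    - [0,0,0]
    - [0,0,0]
    - [0,0,0]
    - [0,0,0]

```text
t: 3.93
eef_pos: [0.6305, 0.1989, 0.022]
orientation: [0.143, 0.99, -0.0, -0.0]
wrist_force: [0.6, -0.7, 0.4]
opening: 0.075
gripper_force: 0.0
```

Call:
send_rows:
  grip: [0.05,0.05,0.05,0.05,0.05]
  translation:
    - [0,0,0]
    - [0,0,0]
    - [0,0,0]
    - [0,0,0]
    - [0,0,0]
  angular:
    - [0,0,0]
    - [0,0,0]
    - [0,0,0]
    - [0,0,0]
    - [0,0,0]
  force: 30

```text
t: 4.35
eef_pos: [0.6313, 0.1986, 0.0229]
orientation: [0.143, 0.99, 0.0, 0.001]
wrist_force: [-0.3, 0.8, -0.1]
opening: 0.0504
gripper_force: 0.0
```

```bash
python3 - <<'E'
from h import *
b=cam("side"); 
for d in landmark_of(b,"plate")[:4]: print(d["score"],np.round(d["centre"],3))
cv2.imwrite("pics/a2.png",cv2.resize(b["color"][140:230,310:420],(733,600),interpolation=2))
print(sense()["opening"],sense()["gripper_force"],w2p(b,sense()["eef_pos"]))
E
```

```text
0.63 [0.635 0.2   0.   ]
0.63 [ 0.51   0.383 -0.003]
0.54 [0.613 0.088 0.002]
0.04993470813718967 0.0 (np.float64(363.8912302069134), np.float64(183.6494869823985))
```

View pics/a2.png

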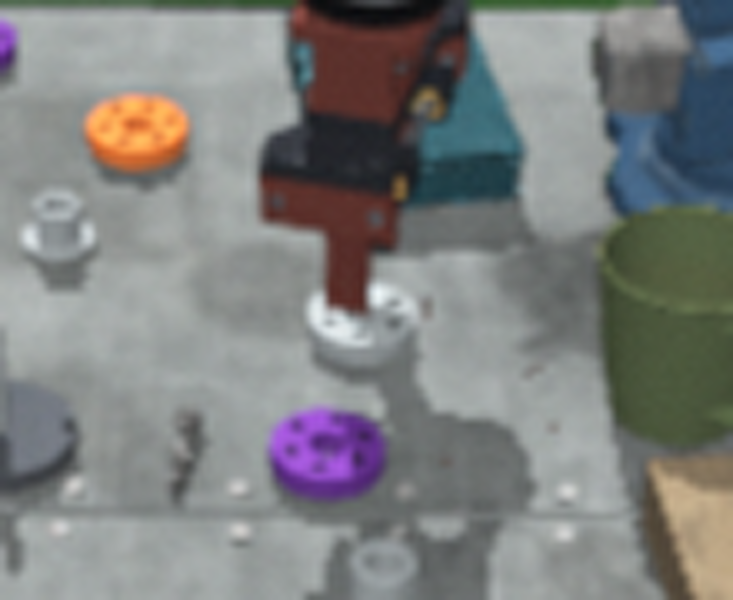

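```bash
python3 - <<'E'
from h import *
s=cam("side"); v,u=np.mgrid[0:400,0:640]
R=cv2.Rodrigues(np.array(s["rvec"],float))[0]; t=np.array(s["tvec"],float).ravel()
z=s["z_map"]; P=np.stack([(u-s["cx"])/s["fx"]*z,(v-s["cy"])/s["fy"]*z,z],-1); W=(P-t)@R
for c in (361,363):
    for r in range(172,197): print(c,r,W[r,c].round(4),s["color"][r,c])
E
```

```text
361 172 [0.6149 0.1124 0.1301] [43 50 91]
361 173 [0.6153 0.1176 0.1227] [43 46 90]
361 174 [0.6155 0.1186 0.1181] [43 49 90]
361 175 [0.6156 0.119  0.1139] [40 45 85]
361 176 [0.6181 0.1639 0.079 ] [43 48 89]
361 177 [0.6181 0.1622 0.076 ] [41 46 86]
361 178 [0.6183 0.1637 0.0709] [39 44 86]
361 179 [0.6185 0.165  0.0659] [39 45 85]
361 180 [0.6186 0.1629 0.0632] [42 44 86]
361 181 [0.6188 0.1649 0.0577] [42 47 87]
361 182 [0.6188 0.1625 0.0553] [40 46 86]
361 183 [0.6193 0.1682 0.047 ] [40 47 88]
361 184 [0.6191 0.1632 0.0464] [39 43 86]
361 185 [0.6194 0.1651 0.0408] [50 54 94]
361 186 [0.6196 0.1667 0.0355] [123 124 135]
361 187 [0.6214 0.1976 0.0086] [201 199 191]
361 188 [0.6212 0.1908 0.0092] [225 222 214]
361 189 [0.6209 0.1824 0.0111] [233 231 225]
361 190 [0.6207 0.177  0.0107] [228 226 217]
361 191 [0.6205 0.1696 0.0119] [197 195 187]
361 192 [0.6207 0.1723 0.0056] [151 149 142]
361 193 [0.6208 0.1716 0.0018] [140 138 132]
361 194 [ 6.208e-01  1.688e-01 -5.000e-04] [121 120 116]
361 195 [ 0.6211  0.1708 -0.0063] [105 105 101]
361 196 [ 0.6207  0.1612 -0.0034] [116 116 112]
[... 389 characters left out ...]
.6253 0.1598 0.0613] [39 43 85]
363 182 [0.6255 0.1616 0.056 ] [38 44 85]
363 183 [0.6258 0.1633 0.0506] [39 44 86]
363 184 [0.6259 0.1624 0.0471] [37 42 85]
363 185 [0.6262 0.1651 0.0409] [39 43 87]
363 186 [0.6263 0.164  0.0375] [56 59 91]
363 187 [0.6289 0.2069 0.0018] [115 114 118]
363 188 [ 0.629   0.2049 -0.0011] [183 180 172]
363 189 [0.6277 0.1804 0.0127] [198 196 187]
363 190 [0.6278 0.1794 0.0091] [190 188 180]
363 191 [0.6272 0.1673 0.0137] [208 206 198]
363 192 [0.6275 0.1702 0.0072] [155 152 146]
363 193 [0.6277 0.171  0.0023] [146 145 137]
363 194 [ 0.6278  0.1701 -0.0014] [136 134 128]
363 195 [0.6276 0.1626 0.    ] [105 105 101]
363 196 [ 0.6276  0.1601 -0.0025] [103 104  99]
```

The near fingertip measures about z 0.037 in the depth map, while the reported TCP height of 0.023 implies 0.004. So the reported z is about 33 mm too low. The jaws closed above the plate and nothing moved. I reopen and descend under guard.

Call:
send_rows:
  grip: [0.075,0.075,0.075,0.075,0.075]
  translation:
    - [0,0,0]
    - [0,0,0]
    - [0,0,-0.006]
    - [0,0,-0.006]
    - [0,0,-0.006]
  angular:
    - [0,0,0]
    - [0,0,0]
    - [0,0,0]
    - [0,0,0]
    - [0,0,0]

```text
t: 4.92
eef_pos: [0.6305, 0.1984, 0.0032]
orientation: [0.143, 0.99, -0.0, -0.0]
wrist_force: [0.6, 0.7, -0.0]
opening: 0.0746
gripper_force: 0.0
```

Call:
send_rows:
  grip: [0.075,0.075,0.075,0.075,0.075]
  translation:
    - [0,0,-0.005]
    - [0,0,-0.004]
    - [0,0,-0.003]
    - [0,0,0]
    - [0,0,0]
  angular:
    - [0,0,0]
    - [0,0,0]
    - [0,0,0]
    - [0,0,0]
    - [0,0,0]

```text
t: 5.33
eef_pos: [0.6306, 0.1984, -0.0082]
orientation: [0.143, 0.99, -0.0, -0.0]
wrist_force: [0.1, -0.1, -0.3]
opening: 0.0748
gripper_force: 0.0
```

```bash
cat >> h.py <<'E'
def cloud(s):
    v,u=np.mgrid[0:400,0:640]; R=cv2.Rodrigues(np.array(s["rvec"],float))[0]; t=np.array(s["tvec"],float).ravel()
    z=s["z_map"]; P=np.stack([(u-s["cx"])/s["fx"]*z,(v-s["cy"])/s["fy"]*z,z],-1); W=(P-t)@R; W[z==0]=np.nan; return W
def finger(s=None):
    "lowest red-brown finger points near TCP in side view"
    s=s or cam("side"); W=cloud(s); e=np.array(sense()["eef_pos"]); c=s["color"].astype(int)
    m=(c[...,2]>c[...,0]+30)&(c[...,2]<115)&(np.hypot(W[...,0]-e[0],W[...,1]-e[1])<.08)&(W[...,2]<.15)
    q=W[m]; q=q[np.argsort(q[:,2])[:6]]
    return e.round(4),q.mean(0).round(4),q[0].round(4)
E
python3 -c "
from h import *
print(finger(),sense()['wrist_force'])"
```

```text
(array([ 0.6308,  0.1985, -0.008 ]), array([0.6172, 0.1528, 0.0102]), array([0.6202, 0.1536, 0.0067])) [-0.3519883  -0.4842887  -0.34184451]
```

Call:
send_rows:
  grip: [0.075,0.075,0.05,0.05,0.05]
  translation:
    - [0,0,-0.003]
    - [0,0,0]
    - [0,0,0]
    - [0,0,0]
    - [0,0,0]
  angular:
    - [0,0,0]
    - [0,0,0]
    - [0,0,0]
    - [0,0,0]
    - [0,0,0]

```text
t: 5.8
eef_pos: [0.6308, 0.1985, -0.0108]
orientation: [0.143, 0.99, 0.0, 0.0]
wrist_force: [-0.2, -0.3, -0.6]
opening: 0.0581
gripper_force: 6.6
```

Call:
send_rows:
  grip: [0.05,0.05,0.05,0.05,0.05]
  translation:
    - [0,0,0]
    - [0,0,0.01]
    - [0,0,0.02]
    - [0,0,0.025]
    - [0,0,0.025]
  angular:
    - [0,0,0]
    - [0,0,0]
    - [0,0,0]
    - [0,0,0]
    - [0,0,0]

```text
t: 6.22
eef_pos: [0.6299, 0.1983, 0.0698]
orientation: [0.143, 0.99, -0.0, -0.001]
wrist_force: [-0.2, -0.1, -0.2]
opening: 0.0576
gripper_force: 30.0
```

Call:
send_rows:
  grip: [0.05,0.05,0.05,0.05,0.05]
  translation:
    - [-0.02,-0.01,0.02]
    - [-0.033,-0.018,0.01]
    - [-0.033,-0.018,0.005]
    - [-0.033,-0.018,0]
    - [-0.033,-0.018,0]
  angular:
    - [0,0,0]
    - [0,0,0]
    - [0,0,0]
    - [0,0,0]
    - [0,0,0]

```text
t: 6.63
eef_pos: [0.4775, 0.1159, 0.1051]
orientation: [0.143, 0.99, 0.0, 0.001]
wrist_force: [0.5, -0.4, -1.5]
opening: 0.0578
gripper_force: 30.0
```

Call:
send_rows:
  grip: [0.05,0.05,0.05,0.05,0.05]
  translation:
    - [-0.02,-0.01,0]
    - [-0.013,-0.005,0]
    - [0,0,0]
    - [0,0,0]
    - [0,0,0]
  angular:
    - [0,0,0]
    - [0,0,0]
    - [0,0,0]
    - [0,0,0]
    - [0,0,0]

```text
t: 7.05
eef_pos: [0.4477, 0.1018, 0.1047]
orientation: [0.143, 0.99, 0.0, 0.001]
wrist_force: [-0.2, 0.6, -1.1]
opening: 0.0576
gripper_force: 30.0
```

```bash
python3 - <<'E'
from h import *
print(sense()["eef_pos"],sense()["opening"])
b=cam("side"); W=cloud(b); g=b["color"].min(-1)>150
e=sense()["eef_pos"]; m=g&(np.hypot(W[...,0]-e[0],W[...,1]-e[1])<.05)&(W[...,2]>.05)
print(m.sum(),W[m].mean(0),W[m].min(0),W[m].max(0))
cv2.imwrite("pics/a3.png",cv2.resize(b["color"][150:250,255:375],(720,600),interpolation=2))
E
```

```text
[0.44770985 0.10178359 0.10473249] 0.057636408312977956
110 [0.44769275 0.07413119 0.26768498] [0.41025575 0.05879858 0.06895512] [0.47982215 0.1165024  0.32160293]
```

View pics/a3.png

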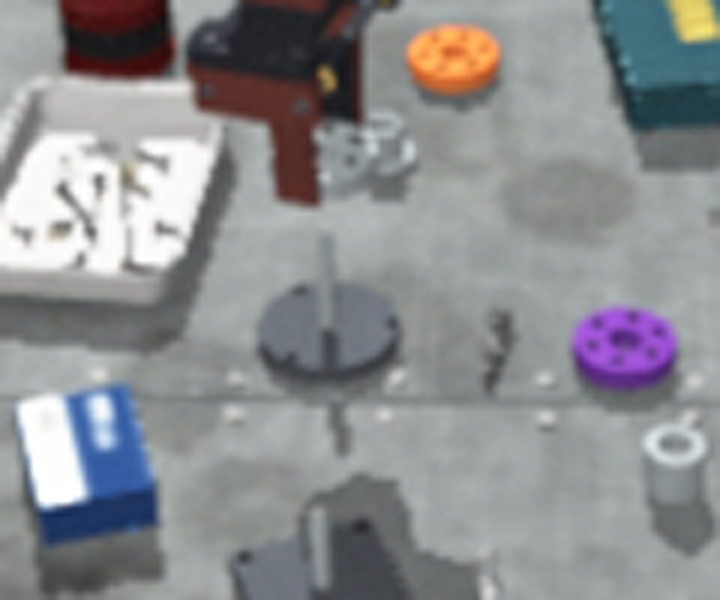

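```bash
python3 - <<'E'
from h import *
b=cam("side"); W=cloud(b)
for z in (.115,.129): print(z,w2p(b,(.4477,.1018,z)))
print("tip",w2p(b,(.446,.1015,.08)))
cv2.imwrite("pics/a4.png",cv2.resize(b["color"][160:205,290:340],(666,600),interpolation=2))
for r in (170,173,176,179,182): print(r,[tuple(W[r,c].round(3)) for c in range(308,326,3)])
E
```

```text
0.115 (np.float64(308.4679821845389), np.float64(177.44553854468535))
0.129 (np.float64(308.2752977157722), np.float64(173.82449465110443))
tip (np.float64(308.40982562483333), np.float64(186.34921573315142))
170 [(np.float64(0.456), np.float64(0.013), np.float64(0.203)), (np.float64(0.455), np.float64(0.127), np.float64(0.127)), (np.float64(0.464), np.float64(0.126), np.float64(0.128)), (np.float64(0.462), np.float64(0.285), np.float64(0.02)), (np.float64(0.473), np.float64(0.29), np.float64(0.017)), (np.float64(0.482), np.float64(0.32), np.float64(-0.003))]
173 [(np.float64(0.446), np.float64(0.108), np.float64(0.128)), (np.float64(0.456), np.float64(0.11), np.float64(0.127)), (np.float64(0.466), np.float64(0.106), np.float64(0.129)), (np.float64(0.475), np.float64(0.11), np.float64(0.127)), (np.float64(0.474), np.float64(0.265), np.float64(0.021)), (np.float64(0.483), np.float64(0.295), np.float64(0.001))]
176 [(np.float64(0.45), np.float64(0.063), np.float64(0.148)), (np.float64(0.457), np.float64(0.093), np.float64(0.127)), (np.float64(0.467), np.float64(0.086), np.float64(0.132
[... 199 characters left out ...]
.45), np.float64(0.065), np.float64(0.135)), (np.float64(0.458), np.float64(0.077), np.float64(0.126)), (np.float64(0.467), np.float64(0.079), np.float64(0.125)), (np.float64(0.476), np.float64(0.088), np.float64(0.119)), (np.float64(0.474), np.float64(0.261), np.float64(-0.003)), (np.float64(0.485), np.float64(0.264), np.float64(-0.005))]
182 [(np.float64(0.449), np.float64(0.065), np.float64(0.124)), (np.float64(0.458), np.float64(0.069), np.float64(0.121)), (np.float64(0.467), np.float64(0.078), np.float64(0.115)), (np.float64(0.463), np.float64(0.247), np.float64(-0.006)), (np.float64(0.475), np.float64(0.238), np.float64(0.0)), (np.float64(0.485), np.float64(0.242), np.float64(-0.003))]
```

View pics/a4.png

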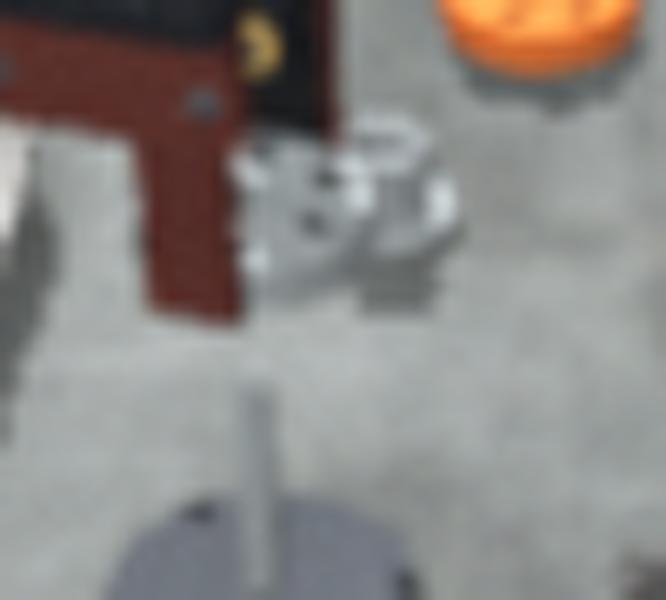

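The held plate's top is at z 0.128 and its right edge at x 0.477, so it is centred on the tall rod as expected. I lower it.

Call:
send_rows:
  grip: [0.05,0.05,0.05,0.05,0.05]
  translation:
    - [-0.0015,0,-0.01]
    - [0,0,-0.015]
    - [0,0,-0.02]
    - [0,0,-0.025]
    - [0,0,-0.02]
  angular:
    - [0,0,0]
    - [0,0,0]
    - [0,0,0]
    - [0,0,0]
    - [0,0,0]

```text
t: 7.57
eef_pos: [0.4457, 0.1019, 0.0128]
orientation: [0.143, 0.99, 0.0, 0.001]
wrist_force: [0.0, 0.2, -1.4]
opening: 0.0576
gripper_force: 30.0
```

Call:
send_rows:
  grip: [0.05,0.05,0.05,0.05,0.05]
  translation:
    - [0,0,-0.006]
    - [0,0,-0.004]
    - [0,0,-0.002]
    - [0,0,0]
    - [0,0,0]
  angular:
    - [0,0,0]
    - [0,0,0]
    - [0,0,0]
    - [0,0,0]
    - [0,0,0]

```text
t: 7.98
eef_pos: [0.4452, 0.1016, 0.0028]
orientation: [0.143, 0.99, 0.0, 0.001]
wrist_force: [0.4, 0.4, -1.4]
opening: 0.0578
gripper_force: 30.0
```

Call:
send_rows:
  grip: [0.05,0.05,0.074,0.074,0.074]
  translation:
    - [0,0,-0.0015]
    - [0,0,0]
    - [0,0,0]
    - [0,0,0]
    - [0,0,0]
  angular:
    - [0,0,0]
    - [0,0,0]
    - [0,0,0]
    - [0,0,0]
    - [0,0,0]

```text
t: 8.4
eef_pos: [0.4445, 0.1015, 0.0008]
orientation: [0.143, 0.99, 0.0, 0.0]
wrist_force: [0.6, -0.8, -0.6]
opening: 0.0724
gripper_force: 0.0
```

Call:
send_rows:
  grip: [0.074,0.074,0.06,0.05,0.05]
  translation:
    - [0,0,0.01]
    - [0,0,0.025]
    - [0,0,0.025]
    - [0,0,0.025]
    - [0.02,-0.012,0.015]
  angular:
    - [0,0,0]
    - [0,0,0]
    - [0,0,0]
    - [0,0,0]
    - [0,0,0]

```text
t: 8.82
eef_pos: [0.4607, 0.0906, 0.1022]
orientation: [0.142, 0.99, 0.0, -0.001]
wrist_force: [0.2, 1.0, -1.0]
opening: 0.0577
gripper_force: 0.0
```

```bash
python3 - <<'E'
from h import *
b=cam("side"); print(sense()["eef_pos"])
for d in landmark_of(b,"plate")[:5]: print(round(d["score"],2),np.round(d["centre"],3))
cv2.imwrite("pics/a5.png",cv2.resize(b["color"][150:320,260:400],(494,600),interpolation=2))
E
```

```text
[0.4702672  0.08835429 0.10510664]
0.73 [ 0.614  0.088 -0.002]
0.46 [0.449 0.106 0.008]
0.43 [0.51  0.384 0.   ]
```

View pics/a5.png

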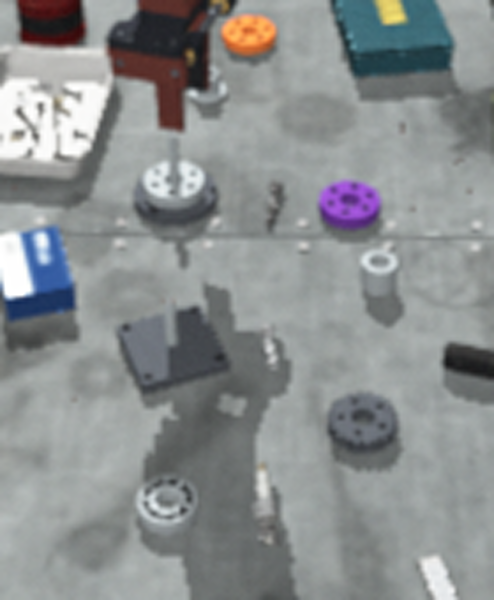

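The plate lies flat on the round base at crop (175,185), with the rod through its bore. The sleeve is next, at crop (380,272).

Call:
send_rows:
  grip: [0.05,0.05,0.05,0.05,0.05]
  translation:
    - [0.03,-0.019,0]
    - [0.034,-0.021,0]
    - [0.034,-0.021,0]
    - [0.034,-0.021,0]
    - [0.034,-0.021,0]
  angular:
    - [0,0,0]
    - [0,0,0]
    - [0,0,0]
    - [0,0,0]
    - [0,0,0]

```text
t: 9.33
eef_pos: [0.6302, -0.0141, 0.0989]
orientation: [0.143, 0.99, 0.0, -0.001]
wrist_force: [0.7, -0.1, -0.6]
opening: 0.0501
gripper_force: 0.0
```

Call:
send_rows:
  grip: [0.05,0.05,0.05,0.05,0.05]
  translation:
    - [0.002,-0.001,-0.01]
    - [0,0,-0.02]
    - [0,0,-0.02]
    - [0,0,-0.01]
    - [0,0,0]
  angular:
    - [0,0,0]
    - [0,0,0]
    - [0,0,0]
    - [0,0,0]
    - [0,0,0]

```text
t: 9.75
eef_pos: [0.6287, -0.0138, 0.0368]
orientation: [0.143, 0.99, -0.0, -0.004]
wrist_force: [-1.3, 0.7, 0.6]
opening: 0.0503
gripper_force: 0.0
```

```bash
python3 -c "
from h import *
print(finger(),sense()['eef_pos'])"
```

```text
(array([ 0.6299, -0.0139,  0.0385]), array([ 0.6148, -0.0466,  0.0549]), array([ 0.61  , -0.0439,  0.0518])) [ 0.62994918 -0.01392474  0.03848883]
```

Call:
send_rows:
  grip: [0.05,0.05,0.05,0.05,0.05]
  translation:
    - [0.003,0,-0.015]
    - [0,0,-0.015]
    - [0,0,-0.01]
    - [0,0,-0.008]
    - [0,0,0]
  angular:
    - [0,0,0]
    - [0,0,0]
    - [0,0,0]
    - [0,0,0]
    - [0,0,0]

```text
t: 10.22
eef_pos: [0.6341, -0.0143, -0.009]
orientation: [0.143, 0.99, -0.0, -0.001]
wrist_force: [-0.2, 0.4, -0.5]
opening: 0.0503
gripper_force: 0.0
```

Call:
send_rows:
  grip: [0.024,0.024,0.024,0.024,0.024]
  translation:
    - [0,0,0]
    - [0,0,0]
    - [0,0,0]
    - [0,0,0]
    - [0,0,0]
  angular:
    - [0,0,0]
    - [0,0,0]
    - [0,0,0]
    - [0,0,0]
    - [0,0,0]

```text
t: 10.63
eef_pos: [0.6359, -0.0147, -0.0067]
orientation: [0.143, 0.99, -0.0, 0.001]
wrist_force: [0.3, 0.3, 2.0]
opening: 0.0314
gripper_force: 30.0
```

Call:
send_rows:
  grip: [0.024,0.024,0.024,0.024,0.024]
  translation:
    - [0,0,0.015]
    - [0,0,0.03]
    - [-0.012,0.008,0.03]
    - [-0.02,0.012,0.025]
    - [-0.032,0.02,0.01]
  angular:
    - [0,0,0]
    - [0,0,0]
    - [0,0,0]
    - [0,0,0]
    - [0,0,0]

```text
t: 11.05
eef_pos: [0.5761, 0.0243, 0.1065]
orientation: [0.144, 0.99, 0.0, 0.005]
wrist_force: [2.0, 1.1, 0.0]
opening: 0.0318
gripper_force: 30.0
```

Call:
send_rows:
  grip: [0.024,0.024,0.024,0.024,0.024]
  translation:
    - [-0.033,0.02,0]
    - [-0.033,0.02,0]
    - [-0.033,0.02,0]
    - [-0.0245,0.016,0]
    - [0,0,0]
  angular:
    - [0,0,0]
    - [0,0,0]
    - [0,0,0]
    - [0,0,0]
    - [0,0,0]

```text
t: 11.47
eef_pos: [0.4402, 0.1034, 0.1021]
orientation: [0.142, 0.99, -0.0, -0.003]
wrist_force: [-0.8, -0.1, -1.1]
opening: 0.0316
gripper_force: 30.0
```

```bash
python3 - <<'E'
from h import *
st=sense(); print(st["eef_pos"],st["opening"])
b=cam("side"); W=cloud(b); e=st["eef_pos"]; c=b["color"].astype(int)
m=(c[...,2]-c[...,0]<25)&(np.hypot(W[...,0]-e[0],W[...,1]-e[1])<.03)&(W[...,2]>.09)&(W[...,2]<.16)
q=W[m]; print(m.sum(),q.min(0).round(3),q.max(0).round(3))
cv2.imwrite("pics/a6.png",cv2.resize(b["color"][155:215,275:340],(650,600),interpolation=2))
E
```

```text
[0.44023952 0.10336938 0.102067  ] 0.03157209396740095
89 [0.426 0.074 0.108] [0.459 0.122 0.157]
```

View pics/a6.png

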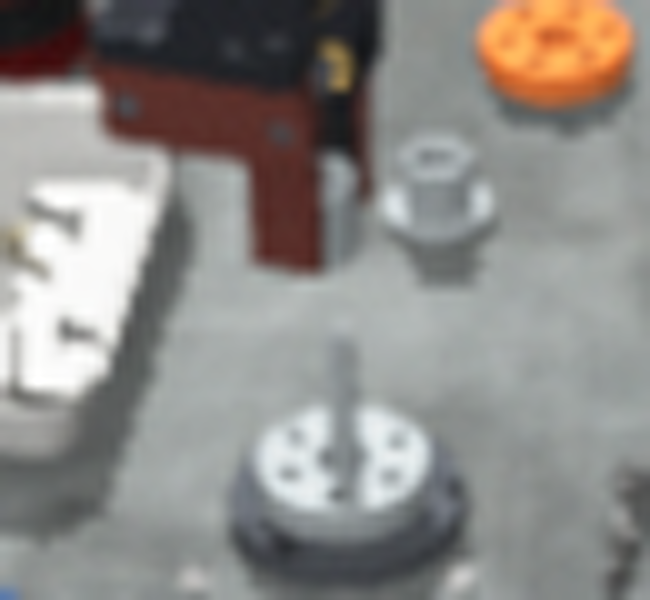

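The sleeve is held at crop (340,215), above the rod tip at (343,345). I let the arm settle before lowering.

Call:
send_rows:
  grip: [0.024,0.024,0.024,0.024,0.024]
  translation:
    - [0,0,0]
    - [0,0,0]
    - [0,0,0]
    - [0,0,0]
    - [0,0,0]
  angular:
    - [0,0,0]
    - [0,0,0]
    - [0,0,0]
    - [0,0,0]
    - [0,0,0]

```text
t: 11.93
eef_pos: [0.4486, 0.101, 0.1025]
orientation: [0.143, 0.99, -0.0, 0.0]
wrist_force: [-0.6, 0.5, -0.6]
opening: 0.0316
gripper_force: 30.0
```

```bash
python3 - <<'E'
from h import *
st=sense(); print(st["eef_pos"],st["orientation"])
b=cam("side"); W=cloud(b); st=sense(); print(st["eef_pos"],st["joint_velocities"]); e=st["eef_pos"]; c=b["color"].astype(int)
# right edge of held sleeve vs. rod, in pixels
for r in (172,175,178,181): print(r,[tuple(c[r,k]) for k in range(302,314)])
print("TCP axis px", w2p(b,(.446,.1015,.115)), w2p(b,(.462,.1015,.115)))
E
```

```text
[0.44860982 0.10100684 0.10245229] [ 1.43383401e-01  9.89667206e-01 -3.81579858e-05  1.43738943e-04]
[0.44833216 0.10106696 0.10238526] [ 4.75150109e-03 -3.55801043e-03  4.98375471e-03  7.58439507e-04
  4.49466336e-05 -1.68144116e-03]
172 [(np.int64(88), np.int64(90), np.int64(114)), (np.int64(42), np.int64(47), np.int64(86)), (np.int64(41), np.int64(45), np.int64(87)), (np.int64(41), np.int64(46), np.int64(85)), (np.int64(41), np.int64(46), np.int64(86)), (np.int64(41), np.int64(45), np.int64(85)), (np.int64(37), np.int64(39), np.int64(69)), (np.int64(80), np.int64(80), np.int64(89)), (np.int64(133), np.int64(132), np.int64(130)), (np.int64(150), np.int64(149), np.int64(142)), (np.int64(128), np.int64(126), np.int64(125)), (np.int64(68), np.int64(68), np.int64(82))]
175 [(np.int64(108), np.int64(111), np.int64(123)), (np.int64(47), np.int64(50), np.int64(87)), (np.int64(38), np.int64(42), np.int64(84)), (np.int64(42), np.int64(46), np.int64(87)), (np.int64(44), np.int64(47), np.int64(87)), (np.int64(40), np.int64(44), np.int64(85)), (np.int64(38), np.int64(42), np.int64(76)), (np.in
[... 761 characters left out ...]
int64(107))]
181 [(np.int64(147), np.int64(148), np.int64(150)), (np.int64(83), np.int64(88), np.int64(109)), (np.int64(63), np.int64(67), np.int64(97)), (np.int64(59), np.int64(63), np.int64(97)), (np.int64(52), np.int64(57), np.int64(93)), (np.int64(47), np.int64(52), np.int64(92)), (np.int64(43), np.int64(48), np.int64(86)), (np.int64(51), np.int64(55), np.int64(83)), (np.int64(101), np.int64(101), np.int64(105)), (np.int64(131), np.int64(129), np.int64(124)), (np.int64(143), np.int64(143), np.int64(137)), (np.int64(163), np.int64(164), np.int64(159))]
TCP axis px (np.float64(307.9302030623496), np.float64(177.495797301451)) (np.float64(312.93127000646456), np.float64(177.52973984425665))
```

Call:
send_rows:
  grip: [0.024,0.024,0.024,0.024,0.024]
  translation:
    - [0,0,-0.012]
    - [0,0,-0.02]
    - [0,0,-0.02]
    - [0,0,-0.015]
    - [0,0,-0.008]
  angular:
    - [0,0,0]
    - [0,0,0]
    - [0,0,0]
    - [0,0,0]
    - [0,0,0]

```text
t: 12.4
eef_pos: [0.447, 0.1012, 0.0259]
orientation: [0.143, 0.99, -0.0, -0.001]
wrist_force: [0.2, 0.3, -0.3]
opening: 0.0319
gripper_force: 30.0
```

Call:
send_rows:
  grip: [0.024,0.024,0.024,0.024,0.024]
  translation:
    - [0,0,-0.004]
    - [0,0,-0.002]
    - [0,0,-0.001]
    - [0,0,0]
    - [0,0,0]
  angular:
    - [0,0,0]
    - [0,0,0]
    - [0,0,0]
    - [0,0,0]
    - [0,0,0]

```text
t: 12.82
eef_pos: [0.4483, 0.1015, 0.0211]
orientation: [0.143, 0.99, 0.0, 0.001]
wrist_force: [-0.1, -0.4, -0.9]
opening: 0.0317
gripper_force: 30.0
```

Call:
send_rows:
  grip: [0.024,0.024,0.024,0.048,0.048]
  translation:
    - [0,0,-0.001]
    - [0,0,-0.001]
    - [0,0,0]
    - [0,0,0]
    - [0,0,0]
  angular:
    - [0,0,0]
    - [0,0,0]
    - [0,0,0]
    - [0,0,0]
    - [0,0,0]

```text
t: 13.23
eef_pos: [0.448, 0.1015, 0.0188]
orientation: [0.143, 0.99, 0.0, 0.0]
wrist_force: [-0.4, -1.4, 0.0]
opening: 0.0416
gripper_force: 0.0
```

Call:
send_rows:
  grip: [0.05,0.05,0.06,0.072,0.072]
  translation:
    - [0,0,0]
    - [0,0,0.015]
    - [0,0,0.025]
    - [0,0,0.025]
    - [0,0,0.02]
  angular:
    - [0,0,0]
    - [0,0,0]
    - [0,0,0]
    - [0,0,0]
    - [0,0,0]

```text
t: 13.65
eef_pos: [0.4477, 0.1015, 0.1048]
orientation: [0.143, 0.99, -0.0, 0.0]
wrist_force: [0.4, 1.4, 0.5]
opening: 0.0665
gripper_force: 0.0
```

Call:
send_rows:
  grip: [0.072,0.072,0.072,0.072,0.072]
  translation:
    - [0.015,-0.024,0]
    - [0.02,-0.034,0]
    - [0.02,-0.034,0]
    - [0.02,-0.034,0]
    - [0.02,-0.034,0]
  angular:
    - [0,0,0]
    - [0,0,0]
    - [0,0,0]
    - [0,0,0]
    - [0,0,0]

```text
t: 14.07
eef_pos: [0.5433, -0.0601, 0.1036]
orientation: [0.143, 0.99, 0.0, 0.0]
wrist_force: [0.6, 1.2, 0.1]
opening: 0.0725
gripper_force: 0.0
```

```bash
python3 - <<'E'
from h import *
b=cam("side"); W=cloud(b)
for t,x,y in (("sleeve",.446,.101),("gear",.614,-.185)):
    for d in landmark_of(b,t)[:3]: print(t,round(d["score"],2),np.round(d["centre"],3))
m=(np.hypot(W[...,0]-.446,W[...,1]-.1)<.03)&(W[...,2]>.045)&(W[...,2]<.06); print(m.sum(),W[m].mean(0),W[m].min(0),W[m].max(0))
cv2.imwrite("pics/a7.png",cv2.resize(b["color"][165:225,275:340],(650,600),interpolation=2))
E
```

```text
sleeve 0.45 [0.45  0.1   0.031]
gear 0.8 [ 0.618 -0.183 -0.001]
51 [0.44768054 0.09403829 0.05043905] [0.43322452 0.07982136 0.04576743] [0.46317829 0.11371273 0.05756662]
```

View pics/a7.png

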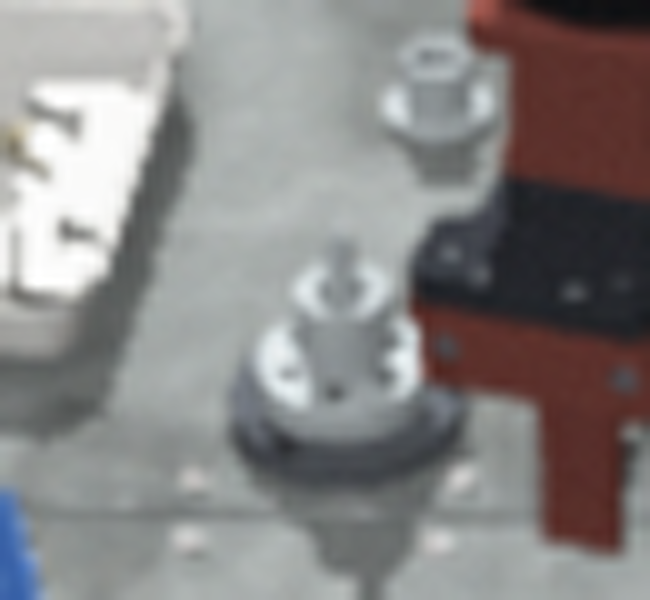

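The sleeve stands on the plate at crop (342,330), with the rod tip showing above it. The gear is next.

Call:
send_rows:
  grip: [0.072,0.072,0.072,0.072,0.072]
  translation:
    - [0.0175,-0.0315,0]
    - [0.0175,-0.0315,0]
    - [0.0175,-0.0315,0]
    - [0.0175,-0.0315,0]
    - [0.0015,-0.0005,-0.01]
  angular:
    - [0,0,0]
    - [0,0,0]
    - [0,0,0]
    - [0,0,0]
    - [0,0,0]

```text
t: 14.63
eef_pos: [0.6187, -0.1901, 0.0953]
orientation: [0.144, 0.99, -0.002, 0.004]
wrist_force: [2.2, -0.7, 0.3]
opening: 0.0722
gripper_force: 0.0
```

Call:
send_rows:
  grip: [0.072,0.072,0.072,0.072,0.072]
  translation:
    - [0,0,-0.02]
    - [0,0,-0.025]
    - [0,0,-0.02]
    - [0,0,0]
    - [0,0,0]
  angular:
    - [0,0,0]
    - [0,0,0]
    - [0,0,0]
    - [0,0,0]
    - [0,0,0]

```text
t: 15.05
eef_pos: [0.6123, -0.1829, 0.0274]
orientation: [0.142, 0.99, 0.001, -0.002]
wrist_force: [0.9, -0.2, 0.2]
opening: 0.0719
gripper_force: 0.0
```

```bash
python3 -c "
from h import *
print(finger(),sense()['eef_pos'])"
```

```text
(array([ 0.6136, -0.1837,  0.0287]), array([ 0.5986, -0.2268,  0.0445]), array([ 0.5921, -0.2243,  0.043 ])) [ 0.61363127 -0.18370924  0.02867479]
```

Call:
send_rows:
  grip: [0.072,0.072,0.072,0.072,0.072]
  translation:
    - [0,0,-0.012]
    - [0,0,-0.012]
    - [0,0,-0.009]
    - [0,0,-0.006]
    - [0,0,0]
  angular:
    - [0,0,0]
    - [0,0,0]
    - [0,0,0]
    - [0,0,0]
    - [0,0,0]

```text
t: 15.52
eef_pos: [0.6135, -0.1848, -0.012]
orientation: [0.143, 0.99, 0.0, -0.001]
wrist_force: [-1.0, -0.2, 0.8]
opening: 0.0721
gripper_force: 0.0
```

Call:
send_rows:
  grip: [0.045,0.045,0.045,0.045,0.045]
  translation:
    - [0,0,0]
    - [0,0,0]
    - [0,0,0]
    - [0,0,0]
    - [0,0,0]
  angular:
    - [0,0,0]
    - [0,0,0]
    - [0,0,0]
    - [0,0,0]
    - [0,0,0]

```text
t: 15.93
eef_pos: [0.6145, -0.1852, -0.0101]
orientation: [0.143, 0.99, -0.0, 0.0]
wrist_force: [0.6, 0.0, 1.1]
opening: 0.0506
gripper_force: 30.0
```

Call:
send_rows:
  grip: [0.045,0.045,0.045,0.045,0.045]
  translation:
    - [0,0,0.015]
    - [0,0,0.035]
    - [0,0.008,0.035]
    - [-0.01,0.02,0.025]
    - [-0.018,0.033,0.005]
  angular:
    - [0,0,0]
    - [0,0,0]
    - [0,0,0]
    - [0,0,0]
    - [0,0,0]

```text
t: 16.35
eef_pos: [0.5918, -0.1273, 0.1098]
orientation: [0.144, 0.99, -0.001, 0.006]
wrist_force: [1.3, 0.6, -1.6]
opening: 0.0505
gripper_force: 30.0
```

Call:
send_rows:
  grip: [0.045,0.045,0.045,0.045,0.045]
  translation:
    - [-0.02,0.032,0]
    - [-0.02,0.032,0]
    - [-0.02,0.032,0]
    - [-0.02,0.032,0]
    - [-0.02,0.032,0]
  angular:
    - [0,0,0]
    - [0,0,0]
    - [0,0,0]
    - [0,0,0]
    - [0,0,0]

```text
t: 16.77
eef_pos: [0.4848, 0.0372, 0.1046]
orientation: [0.143, 0.99, 0.0, 0.0]
wrist_force: [-0.3, -0.6, -2.9]
opening: 0.0503
gripper_force: 30.0
```

Call:
send_rows:
  grip: [0.045,0.045,0.045,0.045,0.045]
  translation:
    - [-0.02,0.032,0]
    - [-0.015,0.023,0]
    - [-0.005,0.0105,0]
    - [0,0,0]
    - [0,0,0]
  angular:
    - [0,0,0]
    - [0,0,0]
    - [0,0,0]
    - [0,0,0]
    - [0,0,0]

```text
t: 17.18
eef_pos: [0.447, 0.1015, 0.1048]
orientation: [0.142, 0.99, -0.0, 0.001]
wrist_force: [0.3, 0.2, -0.8]
opening: 0.0502
gripper_force: 30.0
```

Call:
send_rows:
  grip: [0.045,0.045,0.045,0.045,0.045]
  translation:
    - [0,0,0]
    - [0,0,0]
    - [0,0,0]
    - [0,0,0]
    - [0,0,0]
  angular:
    - [0,0,0]
    - [0,0,0]
    - [0,0,0]
    - [0,0,0]
    - [0,0,0]

```text
t: 17.6
eef_pos: [0.4466, 0.1009, 0.1044]
orientation: [0.143, 0.99, -0.0, -0.0]
wrist_force: [-1.1, -0.5, -1.5]
opening: 0.0499
gripper_force: 30.0
```

```bash
python3 - <<'E'
from h import *
st=sense(); print(st["eef_pos"],st["opening"])
b=cam("side"); W=cloud(b); e=st["eef_pos"]; c=b["color"].astype(int)
m=(c[...,2]-c[...,0]<25)&(np.hypot(W[...,0]-e[0],W[...,1]-e[1])<.035)&(W[...,2]>.09)&(W[...,2]<.137)
q=W[m]; print(m.sum(),q.min(0).round(3),q.max(0).round(3), "expected right edge px",w2p(b,(.472,.1015,.12)))
cv2.imwrite("pics/a8.png",cv2.resize(b["color"][155:215,275:340],(650,600),interpolation=2))
E
```

```text
[0.44661216 0.10087198 0.10443785] 0.04989601318137092
118 [0.421 0.067 0.109] [0.475 0.127 0.137] expected right edge px (np.float64(316.00792018170364), np.float64(176.2622453393878))
```

View pics/a8.png

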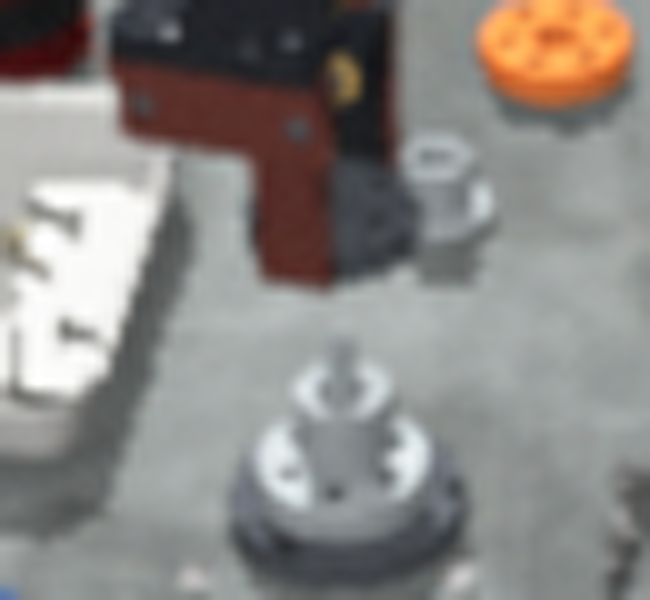

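The gear is held level at crop (370,220), above the sleeve. Its right edge is at pixel 316.5 against 316 expected. I lower it.

Call:
send_rows:
  grip: [0.045,0.045,0.045,0.045,0.045]
  translation:
    - [0,0,-0.012]
    - [0,0,-0.018]
    - [0,0,-0.016]
    - [0,0,-0.008]
    - [0,0,-0.004]
  angular:
    - [0,0,0]
    - [0,0,0]
    - [0,0,0]
    - [0,0,0]
    - [0,0,0]

```text
t: 18.07
eef_pos: [0.4455, 0.1013, 0.0455]
orientation: [0.143, 0.99, -0.0, -0.001]
wrist_force: [-1.1, -0.3, -1.7]
opening: 0.0501
gripper_force: 30.0
```

Call:
send_rows:
  grip: [0.045,0.045,0.045,0.045,0.045]
  translation:
    - [0,0,-0.001]
    - [0,0,-0.001]
    - [0,0,0]
    - [0,0,0]
    - [0,0,0]
  angular:
    - [0,0,0]
    - [0,0,0]
    - [0,0,0]
    - [0,0,0]
    - [0,0,0]

```text
t: 18.48
eef_pos: [0.4467, 0.1015, 0.0451]
orientation: [0.143, 0.99, 0.0, 0.001]
wrist_force: [-0.0, -0.4, -2.0]
opening: 0.0505
gripper_force: 30.0
```

Call:
send_rows:
  grip: [0.045,0.045,0.07,0.07,0.07]
  translation:
    - [0,0,-0.001]
    - [0,0,0]
    - [0,0,0]
    - [0,0,0]
    - [0,0,0]
  angular:
    - [0,0,0]
    - [0,0,0]
    - [0,0,0]
    - [0,0,0]
    - [0,0,0]

```text
t: 18.9
eef_pos: [0.4464, 0.1015, 0.0436]
orientation: [0.143, 0.99, -0.0, 0.0]
wrist_force: [0.0, 0.0, 0.7]
opening: 0.0667
gripper_force: 0.0
```

Call:
send_rows:
  grip: [0.07,0.07,0.07,0.07,0.07]
  translation:
    - [0,0,0.01]
    - [0,0,0.025]
    - [0,0,0.025]
    - [0.001,-0.014,0]
    - [0.002,-0.028,0]
  angular:
    - [0,0,0]
    - [0,0,0]
    - [0,0,0]
    - [0,0,0]
    - [0,0,0]

```text
t: 19.32
eef_pos: [0.4506, 0.0607, 0.1051]
orientation: [0.142, 0.99, 0.001, 0.002]
wrist_force: [-0.3, -0.1, -0.1]
opening: 0.0701
gripper_force: 0.0
```

Call:
send_rows:
  grip: [0.066,0.066,0.066,0.066,0.066]
  translation:
    - [0.002,-0.038,0]
    - [0.002,-0.038,0]
    - [0.002,-0.038,0]
    - [0.002,-0.038,0]
    - [0.002,-0.038,0]
  angular:
    - [0,0,0]
    - [0,0,0]
    - [0,0,0]
    - [0,0,0]
    - [0,0,0]

```text
t: 19.73
eef_pos: [0.459, -0.1323, 0.1037]
orientation: [0.143, 0.99, -0.0, 0.0]
wrist_force: [0.1, -0.0, -0.8]
opening: 0.0658
gripper_force: 0.0
```

```bash
python3 - <<'E'
from h import *
b=cam("side"); print(sense()["eef_pos"])
W=cloud(b)
for t in ("gear","bearing"):
    for d in landmark_of(b,t)[:3]: print(t,round(d["score"],2),np.round(d["centre"],3))
cv2.imwrite("pics/a9.png",cv2.resize(b["color"][155:215,275:340],(650,600),interpolation=2))
E
```

```text
[ 0.4613143  -0.13921941  0.10413201]
bearing 0.71 [ 0.466 -0.27   0.001]
```

View pics/a9.png

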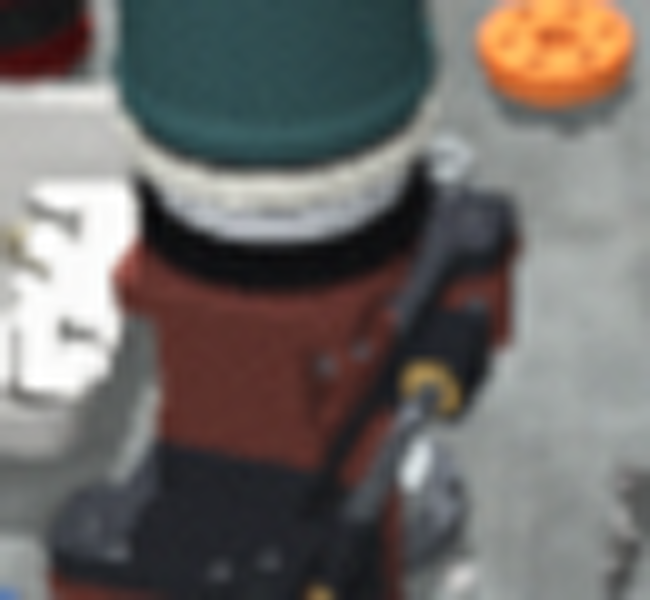

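The arm hides the stack in this view, so I check it after the bearing moves. I go on to the bearing.

Call:
send_rows:
  grip: [0.066,0.066,0.066,0.066,0.066]
  translation:
    - [0.0015,-0.034,0]
    - [0.0015,-0.034,0]
    - [0.0015,-0.034,0]
    - [0.0015,-0.034,0]
    - [0.0005,-0.0035,-0.01]
  angular:
    - [0,0,0]
    - [0,0,0]
    - [0,0,0]
    - [0,0,0]
    - [0,0,0]

```text
t: 20.3
eef_pos: [0.4686, -0.2751, 0.0952]
orientation: [0.143, 0.99, -0.002, 0.003]
wrist_force: [0.6, -0.8, 0.5]
opening: 0.0664
gripper_force: 0.0
```

Call:
send_rows:
  grip: [0.066,0.066,0.066,0.066,0.066]
  translation:
    - [0,0,-0.025]
    - [0,0,-0.03]
    - [0,0,-0.02]
    - [0,0,0]
    - [0,0,0]
  angular:
    - [0,0,0]
    - [0,0,0]
    - [0,0,0]
    - [0,0,0]
    - [0,0,0]

```text
t: 20.72
eef_pos: [0.4647, -0.2677, 0.0176]
orientation: [0.142, 0.99, 0.001, -0.002]
wrist_force: [-0.4, 0.4, -0.0]
opening: 0.0656
gripper_force: 0.0
```

```bash
python3 -c "
from h import *
b=cam('side'); print(finger(b),sense()['eef_pos']); W=cloud(b)
m=(np.hypot(W[...,0]-.446,W[...,1]-.1)<.032)&(W[...,2]>.055)&(W[...,2]<.075); print(m.sum(),W[m].mean(0),W[m].min(0),W[m].max(0))
cv2.imwrite('pics/a10.png',cv2.resize(b['color'][155:275,265:365],(500,600),interpolation=2))"
```

```text
(array([ 0.4658, -0.2687,  0.0187]), array([ 0.4511, -0.3024,  0.0291]), array([ 0.4347, -0.2623, -0.0049])) [ 0.46577087 -0.26870466  0.0187218 ]<string>:4: RuntimeWarning: Mean of empty slice.
  ret = um.true_divide(
Traceback (most recent call last):
ValueError: zero-size array to reduction operation minimum which has no identity
```

Still occluded. I carry on with the bearing grasp.

Call:
send_rows:
  grip: [0.066,0.066,0.066,0.066,0.066]
  translation:
    - [0,0,-0.012]
    - [0,0,-0.01]
    - [0,0,-0.007]
    - [0,0,0]
    - [0,0,0]
  angular:
    - [0,0,0]
    - [0,0,0]
    - [0,0,0]
    - [0,0,0]
    - [0,0,0]

```text
t: 21.18
eef_pos: [0.4656, -0.2698, -0.0104]
orientation: [0.143, 0.99, 0.0, -0.0]
wrist_force: [-0.1, 0.2, 0.7]
opening: 0.0661
gripper_force: 0.0
```

Call:
send_rows:
  grip: [0.038,0.038,0.038,0.038,0.038]
  translation:
    - [0,0,0]
    - [0,0,0]
    - [0,0,0]
    - [0,0,0]
    - [0,0,0]
  angular:
    - [0,0,0]
    - [0,0,0]
    - [0,0,0]
    - [0,0,0]
    - [0,0,0]

```text
t: 21.6
eef_pos: [0.4659, -0.2703, -0.0101]
orientation: [0.143, 0.99, -0.0, 0.0]
wrist_force: [0.1, 0.7, 2.4]
opening: 0.0446
gripper_force: 30.0
```

Call:
send_rows:
  grip: [0.038,0.038,0.038,0.038,0.038]
  translation:
    - [0,0,0.015]
    - [0,0,0.03]
    - [-0.001,0.02,0.03]
    - [-0.002,0.034,0.015]
    - [-0.002,0.038,0]
  angular:
    - [0,0,0]
    - [0,0,0]
    - [0,0,0]
    - [0,0,0]
    - [0,0,0]

```text
t: 22.02
eef_pos: [0.4636, -0.1798, 0.0828]
orientation: [0.144, 0.99, -0.001, 0.004]
wrist_force: [1.2, -0.5, -1.6]
opening: 0.0444
gripper_force: 30.0
```

Call:
send_rows:
  grip: [0.038,0.038,0.038,0.038,0.038]
  translation:
    - [-0.002,0.036,0]
    - [-0.002,0.03,0]
    - [0,0.01,0]
    - [0,0,0]
    - [0,0,0]
  angular:
    - [0,0,0]
    - [0,0,0]
    - [0,0,0]
    - [0,0,0]
    - [0,0,0]

```text
t: 22.43
eef_pos: [0.4571, -0.1023, 0.0796]
orientation: [0.142, 0.99, -0.0, 0.0]
wrist_force: [0.2, 1.0, -2.1]
opening: 0.0447
gripper_force: 30.0
```

Call:
send_rows:
  grip: [0.038,0.038,0.038,0.038,0.038]
  translation:
    - [0,0,0]
    - [0,0,0]
    - [0,0,0]
    - [0,0,-0.004]
    - [0,0,-0.008]
  angular:
    - [0,0,0]
    - [0,0,0]
    - [0,0,0]
    - [0,0,0]
    - [0,0,0]

```text
t: 22.85
eef_pos: [0.4576, -0.103, 0.0677]
orientation: [0.143, 0.99, -0.0, 0.001]
wrist_force: [1.2, 0.0, -1.7]
opening: 0.0443
gripper_force: 30.0
```

```bash
python3 - <<'E'
from h import *
st=sense(); print(st["eef_pos"],st["opening"])
b=cam("side"); W=cloud(b); c=b["color"].astype(int)
m=(c[...,2]-c[...,0]<25)&(np.hypot(W[...,0]-.457,W[...,1]+.102)<.035)&(W[...,2]>.07)&(W[...,2]<.1)
q=W[m]; print(m.sum(),q.min(0).round(3),q.max(0).round(3))
t=cam("top"); V=cloud(t)
m=(np.hypot(V[...,0]-.446,V[...,1]-.1)<.045)&(V[...,2]>.058)&(V[...,2]<.078); print(m.sum(), V[m].mean(0) if m.any() else "")
E
```

```text
[ 0.45755539 -0.10302824  0.06768902] 0.04428843883347769
116 [ 0.439 -0.136  0.075] [ 0.48  -0.078  0.098]
253 [0.44576617 0.10172449 0.06923035]
```

From the top camera, the gear's top is at about z 0.069, centred at (0.446,0.102). The nominal height is 0.068, so it is seated. I lower the bearing.

Call:
send_rows:
  grip: [0.038,0.038,0.038,0.038,0.038]
  translation:
    - [0,0.0005,-0.015]
    - [0,0,-0.02]
    - [0,0,-0.017]
    - [0,0,-0.008]
    - [0,0,-0.004]
  angular:
    - [0,0,0]
    - [0,0,0]
    - [0,0,0]
    - [0,0,0]
    - [0,0,0]

```text
t: 23.37
eef_pos: [0.4557, -0.1012, 0.0022]
orientation: [0.143, 0.99, 0.0, -0.001]
wrist_force: [0.0, -0.3, -1.0]
opening: 0.0445
gripper_force: 30.0
```

Call:
send_rows:
  grip: [0.038,0.038,0.038,0.038,0.038]
  translation:
    - [0,0,-0.001]
    - [0,0,0]
    - [0,0,0]
    - [0,0,0]
    - [0,0,0]
  angular:
    - [0,0,0]
    - [0,0,0]
    - [0,0,0]
    - [0,0,0]
    - [0,0,0]

```text
t: 23.78
eef_pos: [0.4573, -0.1018, 0.0032]
orientation: [0.143, 0.99, -0.0, 0.001]
wrist_force: [-0.1, 0.2, -2.6]
opening: 0.0447
gripper_force: 30.0
```

Call:
send_rows:
  grip: [0.038,0.038,0.064,0.064,0.064]
  translation:
    - [0,0,-0.001]
    - [0,0,0]
    - [0,0,0]
    - [0,0,0]
    - [0,0,0]
  angular:
    - [0,0,0]
    - [0,0,0]
    - [0,0,0]
    - [0,0,0]
    - [0,0,0]

```text
t: 24.2
eef_pos: [0.4568, -0.1016, 0.0016]
orientation: [0.143, 0.99, -0.0, 0.0]
wrist_force: [-0.2, -0.5, -0.2]
opening: 0.0611
gripper_force: 0.0
```

Call:
send_rows:
  grip: [0.064,0.064,0.064,0.06,0.06]
  translation:
    - [0,0,0.01]
    - [0,0,0.03]
    - [0,0,0.035]
    - [0,0,0.03]
    - [0.001,0.02,0]
  angular:
    - [0,0,0]
    - [0,0,0]
    - [0,0,0]
    - [0,0,0]
    - [0,0,0]

```text
t: 24.62
eef_pos: [0.4622, -0.0847, 0.1117]
orientation: [0.144, 0.99, -0.002, 0.005]
wrist_force: [0.7, -0.3, 0.6]
opening: 0.0602
gripper_force: 0.0
```

Call:
send_rows:
  grip: [0.05,0.05,0.05,0.05,0.05]
  translation:
    - [0.001,0.038,0]
    - [0.001,0.038,0]
    - [0.001,0.038,0]
    - [0.001,0.038,0]
    - [0.001,0.038,0]
  angular:
    - [0,0,0]
    - [0,0,0]
    - [0,0,0]
    - [0,0,0]
    - [0,0,0]

```text
t: 25.03
eef_pos: [0.4624, 0.1102, 0.1067]
orientation: [0.143, 0.99, -0.0, 0.0]
wrist_force: [1.1, -0.4, -1.0]
opening: 0.0499
gripper_force: 0.0
```

Call:
send_rows:
  grip: [0.046,0.046,0.046,0.046,0.046]
  translation:
    - [0.001,0.038,0]
    - [0.001,0.038,0]
    - [0.001,0.038,0]
    - [0.001,0.038,0]
    - [0.001,0.0185,0]
  angular:
    - [0,0,0]
    - [0,0,0]
    - [0,0,0]
    - [0,0,0]
    - [0,0,0]

```text
t: 25.45
eef_pos: [0.4677, 0.283, 0.1066]
orientation: [0.142, 0.99, 0.001, 0.0]
wrist_force: [0.6, 0.4, 0.8]
opening: 0.0464
gripper_force: 0.0
```

Call:
send_rows:
  grip: [0.046,0.046,0.046,0.046,0.046]
  translation:
    - [0,0,-0.015]
    - [0,0,-0.025]
    - [0,0,-0.02]
    - [0,0,0]
    - [0,0,0]
  angular:
    - [0,0,0]
    - [0,0,0]
    - [0,0,0]
    - [0,0,0]
    - [0,0,0]

```text
t: 25.87
eef_pos: [0.4666, 0.2785, 0.0458]
orientation: [0.143, 0.99, -0.001, -0.001]
wrist_force: [-0.1, -0.6, 0.1]
opening: 0.0459
gripper_force: 0.0
```

```bash
python3 - <<'E'
from h import *
b=cam("side"); print(sense()["eef_pos"],finger(b)); W=cloud(b)
for d in landmark_of(b,"bush")[:3]: print(round(d["score"],2),np.round(d["centre"],3))
for n,x,y,lo,hi,r in (("gear",.446,.1,.055,.075,.035),("bearing",.457,-.102,.018,.032,.03)):
    m=(np.hypot(W[...,0]-x,W[...,1]-y)<r)&(W[...,2]>lo)&(W[...,2]<hi); print(n,m.sum(),W[m].mean(0),W[m].min(0),W[m].max(0))
cv2.imwrite("pics/a10.png",cv2.resize(b["color"][145:275,265:365],(461,600),interpolation=2))
E
```

```text
[0.46764681 0.27884724 0.04675037] (array([0.4676, 0.2788, 0.0468]), array([0.4595, 0.2588, 0.0611]), array([0.454 , 0.2571, 0.0564]))
0.55 [0.467 0.282 0.   ]
0.35 [0.448 0.099 0.013]
gear 169 [0.44800993 0.09371095 0.06404734] [0.42111969 0.06732757 0.05564825] [0.47387161 0.12799541 0.07269014]
bearing 135 [ 0.45845819 -0.10928084  0.02322247] [ 0.4364394  -0.12922497  0.01801743] [ 0.48046017 -0.08460004  0.0313952 ]
```

View pics/a10.png

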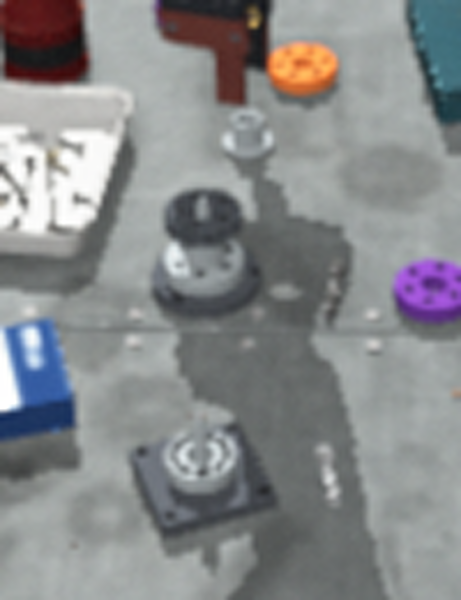

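The gear lies flat on the sleeve at crop (203,215), and the bearing is on the square base at (202,460). The bush is below the jaws at (247,135). I grip its hub with the tips about 11 mm above the bench.

Call:
send_rows:
  grip: [0.046,0.046,0.046,0.046,0.046]
  translation:
    - [0,0,-0.015]
    - [0,0,-0.018]
    - [0,0,-0.012]
    - [0,0,-0.0045]
    - [0,0,0]
  angular:
    - [0,0,0]
    - [0,0,0]
    - [0,0,0]
    - [0,0,0]
    - [0,0,0]

```text
t: 26.38
eef_pos: [0.4679, 0.2788, -0.0028]
orientation: [0.143, 0.99, -0.0, -0.0]
wrist_force: [-0.5, -0.1, -0.1]
opening: 0.0461
gripper_force: 0.0
```

Call:
send_rows:
  grip: [0.018,0.018,0.018,0.018,0.018]
  translation:
    - [0,0,0]
    - [0,0,0]
    - [0,0,0]
    - [0,0,0]
    - [0,0,0]
  angular:
    - [0,0,0]
    - [0,0,0]
    - [0,0,0]
    - [0,0,0]
    - [0,0,0]

```text
t: 26.8
eef_pos: [0.4685, 0.2793, -0.0021]
orientation: [0.143, 0.99, 0.0, 0.001]
wrist_force: [0.5, 0.2, 6.8]
opening: 0.0254
gripper_force: 30.0
```

Call:
send_rows:
  grip: [0.018,0.018,0.018,0.018,0.018]
  translation:
    - [0,0,0.015]
    - [0,0,0.035]
    - [0,0,0.035]
    - [0,-0.015,0.025]
    - [0,-0.036,0.005]
  angular:
    - [0,0,0]
    - [0,0,0]
    - [0,0,0]
    - [0,0,0]
    - [0,0,0]

```text
t: 27.22
eef_pos: [0.4716, 0.2315, 0.1167]
orientation: [0.141, 0.99, 0.003, 0.004]
wrist_force: [1.6, 0.0, -0.6]
opening: 0.0253
gripper_force: 30.0
```

Call:
send_rows:
  grip: [0.018,0.018,0.018,0.018,0.018]
  translation:
    - [-0.001,-0.038,0]
    - [-0.001,-0.038,0]
    - [-0.001,-0.038,0]
    - [-0.001,-0.038,0]
    - [-0.001,-0.038,0]
  angular:
    - [0,0,0]
    - [0,0,0]
    - [0,0,0]
    - [0,0,0]
    - [0,0,0]

```text
t: 27.63
eef_pos: [0.4621, 0.0364, 0.1122]
orientation: [0.143, 0.99, -0.0, 0.0]
wrist_force: [0.5, -0.2, -0.8]
opening: 0.0258
gripper_force: 30.0
```

Call:
send_rows:
  grip: [0.018,0.018,0.018,0.018,0.018]
  translation:
    - [-0.001,-0.038,0]
    - [-0.001,-0.038,0]
    - [-0.001,-0.038,0]
    - [-0.002,-0.02,0]
    - [-0.001,-0.0055,0]
  angular:
    - [0,0,0]
    - [0,0,0]
    - [0,0,0]
    - [0,0,0]
    - [0,0,0]

```text
t: 28.05
eef_pos: [0.4568, -0.1049, 0.1122]
orientation: [0.144, 0.99, -0.001, 0.0]
wrist_force: [0.7, 0.5, -0.7]
opening: 0.0257
gripper_force: 30.0
```

Call:
send_rows:
  grip: [0.018,0.018,0.018,0.018,0.018]
  translation:
    - [0,0,0]
    - [0,0,-0.015]
    - [0,0,-0.02]
    - [0,0,0]
    - [0,0,0]
  angular:
    - [0,0,0]
    - [0,0,0]
    - [0,0,0]
    - [0,0,0]
    - [0,0,0]

```text
t: 28.47
eef_pos: [0.4555, -0.0998, 0.0764]
orientation: [0.142, 0.99, 0.0, -0.002]
wrist_force: [0.5, 0.2, -0.7]
opening: 0.0259
gripper_force: 30.0
```

```bash
python3 - <<'E'
from h import *
st=sense(); print(st["eef_pos"],st["opening"])
b=cam("side"); W=cloud(b); c=b["color"].astype(int)
m=(c[...,2]-c[...,0]<25)&(np.hypot(W[...,0]-.457,W[...,1]+.102)<.028)&(W[...,2]>.065)&(W[...,2]<.1)
q=W[m]; print(m.sum(),q.min(0).round(3),q.max(0).round(3))
E
```

```text
[ 0.45545894 -0.09976791  0.07642446] 0.025858278770989392
72 [ 0.437 -0.125  0.076] [ 0.474 -0.086  0.099]
```

Call:
send_rows:
  grip: [0.018,0.018,0.018,0.018,0.018]
  translation:
    - [0,0,-0.012]
    - [0,0,-0.016]
    - [0,0,-0.014]
    - [0,0,-0.007]
    - [0,0,-0.003]
  angular:
    - [0,0,0]
    - [0,0,0]
    - [0,0,0]
    - [0,0,0]
    - [0,0,0]

```text
t: 28.93
eef_pos: [0.4567, -0.101, 0.0249]
orientation: [0.143, 0.99, 0.0, -0.0]
wrist_force: [0.2, 0.5, -0.2]
opening: 0.0255
gripper_force: 30.0
```

Call:
send_rows:
  grip: [0.018,0.018,0.018,0.018,0.018]
  translation:
    - [0,0,0]
    - [0,0,0]
    - [0,0,-0.001]
    - [0,0,0]
    - [0,0,0]
  angular:
    - [0,0,0]
    - [0,0,0]
    - [0,0,0]
    - [0,0,0]
    - [0,0,0]

```text
t: 29.35
eef_pos: [0.4571, -0.1017, 0.0245]
orientation: [0.143, 0.99, -0.0, 0.0]
wrist_force: [0.7, 0.1, -1.5]
opening: 0.0254
gripper_force: 30.0
```

Now I lower the last millimetre, release, rise and move clear.

Call:
send_rows:
  grip: [0.018,0.018,0.042,0.042,0.042]
  translation:
    - [0,0,-0.001]
    - [0,0,0]
    - [0,0,0]
    - [0,0,0]
    - [0,0,0]
  angular:
    - [0,0,0]
    - [0,0,0]
    - [0,0,0]
    - [0,0,0]
    - [0,0,0]

```text
t: 29.77
eef_pos: [0.4569, -0.1016, 0.0231]
orientation: [0.143, 0.99, -0.0, 0.0]
wrist_force: [0.5, 0.8, 0.6]
opening: 0.0407
gripper_force: 0.0
```

Call:
send_rows:
  grip: [0.046,0.046,0.05,0.05,0.05]
  translation:
    - [0,0,0]
    - [0,0,0.015]
    - [0,0,0.03]
    - [0,0,0.035]
    - [0,0,0.035]
  angular:
    - [0,0,0]
    - [0,0,0]
    - [0,0,0]
    - [0,0,0]
    - [0,0,0]

```text
t: 30.18
eef_pos: [0.4557, -0.1012, 0.1387]
orientation: [0.143, 0.99, 0.0, -0.001]
wrist_force: [2.4, 0.1, -0.1]
opening: 0.05
gripper_force: 0.0
```

Call:
send_rows:
  grip: [0.05,0.05,0.05,0.05,0.05]
  translation:
    - [0.02,-0.005,0.01]
    - [0.036,-0.005,0]
    - [0.036,0,0]
    - [0.036,0,0]
    - [0.036,0,0]
  angular:
    - [0,0,0]
    - [0,0,0]
    - [0,0,0]
    - [0,0,0]
    - [0,0,0]

```text
t: 30.6
eef_pos: [0.6221, -0.1115, 0.148]
orientation: [0.143, 0.99, -0.0, -0.0]
wrist_force: [-0.1, -0.5, 0.4]
opening: 0.0497
gripper_force: 0.0
```

Call:
send_rows:
  grip: [0.05,0.05,0.05,0.05,0.05]
  translation:
    - [0,0,0]
    - [0,0,0]
    - [0,0,0]
    - [0,0,0]
    - [0,0,0]
  angular:
    - [0,0,0]
    - [0,0,0]
    - [0,0,0]
    - [0,0,0]
    - [0,0,0]

```text
t: 31.02
eef_pos: [0.6192, -0.1114, 0.1479]
orientation: [0.143, 0.99, -0.0, -0.001]
wrist_force: [-0.4, -0.4, -0.7]
opening: 0.05
gripper_force: 0.0
```

```bash
python3 - <<'E'
from h import *
b=cam("side"); print(sense()["eef_pos"]); W=cloud(b)
m=(np.hypot(W[...,0]-.457,W[...,1]+.102)<.02)&(W[...,2]>.04)&(W[...,2]<.058); print(m.sum(),W[m].mean(0))
cv2.imwrite("pics/a11.png",cv2.resize(b["color"][165:285,260:360],(500,600),interpolation=2))
E
```

```text
[ 0.61945302 -0.11147744  0.14813201]
59 [ 0.45767359 -0.10711836  0.04815857]
```

View pics/a11.png

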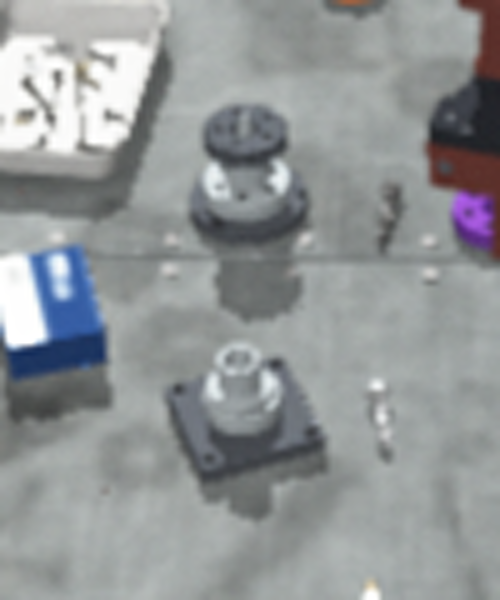

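Both stacks are complete. On the round base at crop (245,180) are the plate, sleeve and gear, and on the square base at (240,400) the bearing and bush with its flange down. The gripper is clear.

```bash
python3 -c "
from plant import job_done
print(job_done())"
```

```text
the job is handed in; nothing more can be done
None
```

I handed the job in at about 31 s on the robot clock: plate, sleeve and gear are stacked on the tall spindle, and bearing and bush (flange down) on the short one; the last picture shows all five seated, but no verdict was returned.

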